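# Release the folding brace and shut the test-kit case

### The job

Two test-kit cases stand open, each with its lid propped on a folding metal brace. Shut the case that holds the yellow carton: take its lid by the red ball knob, lift it a little further so that the brace comes free and its knee folds, then lower the lid gently until it is fully shut and let go. Leave the other case, with the blue carton, open as it is.

Things in the scene. Friction and masses are not known exactly. Their poses are not given: they have to be found in the camera images.
- case: The white case with a grey lid that holds a yellow carton (52x82x24 mm); fixed to the bench. 120 mm deep (x), 166 mm wide (y), 75 mm high when shut (base 55, lid 20), front (-x) towards the robot; origin at the centre of its underside. The hinge line runs along y on the far rim, 60 mm behind and 55 mm above the origin. The two-link steel brace is on its left (+y) side.
- case_lid (a joint): Angle of that case's lid, rad: 0 shut (level), growing as it opens; starts near 1.13 on its locked brace and cannot be pushed down from there. Lifted to anywhere from 1.22 to its stop at 1.37, the brace comes free and a spring at once folds the knee to the front; then the lid moves freely down to 0. It weighs 0.35 kg and drops if let go.
- case_knob (a point): Centre of the 24 mm red ball knob on that lid, on an 8 mm steel stem on the case's middle line, 35 mm clear of the lid's front edge, both sides free. Axes turn with the lid: y along the hinge to the left, -x from hinge to ball, z the lid's outer side. The hinge line is 155 mm along +x and 10 mm along -z from here. When shut, 65 mm above the bench.
- spare_knob (a point): The same point on the red ball knob of the other, equal case, which holds a blue carton and is also propped open.

How it is judged:
On the way:
1. the lid is lifted past the brace's lock point (opened beyond 1.18 rad) (value of joint case_lid above 1.18 rad), for 0.05 s.
At the end, for the whole second after the job is handed in: The lid of the case with the yellow carton is shut to within 0.05 rad (8 mm at the knob), and the other case's knob is within 20 mm of where it started (value of joint case_lid below 0.05 rad and distance of spare_knob from where it was at the start of the episode below 0.02 m); the robot touches nothing.
It fails at once if the lid falls or is slammed (it turns downward faster than 4 rad/s) (velocity of joint case_lid below -4 rad/s).
It fails at once if the other case's lid is moved (its knob by more than 40 mm) (distance of spare_knob from where it was at the start of the episode above 0.04 m).
It also fails if it takes over 34 s, if anything falls off the work surface, if the arm or the gripper's body presses on something with over 40 N, if the wrist force passes 120 N, or if a joint passes its speed limit or range.

### The arm

A 6-joint arm with a two-finger parallel gripper is mounted at the origin on a cart in front of the work surface, level with it; the furniture and walls round the work are solid. World frame = base frame: x ahead of the robot, y to its left, z up, the work surface at z = 0. Lengths are in m, angles in rad, forces in N, time in s.
With the tool pointing down it reaches from about 0.225 to 0.725 m from the base axis. Payload 3.1 kg.
Tool frame: the origin (TCP) lies at the very end of the fingers, on their centre line; the grasp point (between the pads) lies 19 mm behind it; z points along the fingers, x is the direction in which the jaws open and shut, and the axes are right-handed (so a half turn about z gives the same grasp; the last joint's range is limited). The gripper opens to 85 mm and grips with 20 to 120 N. Pads are 22 mm wide; open, the fingers measure 114 mm over their backs; the gripper's body (76 mm by 85 mm) begins 54 mm behind the grasp point. The pads swing forward as they close: fully open they stand 13 mm farther back than shut.
Start: joints at [1.081, 0.048, 0.099, 1.622, 0, 1.443], TCP at [0.186, 0.491, 0.231] pointing down, gripper open.
Joint ranges: [-2.91, 2.91], [-0.99, 1.94], [-1.21, 1.42], [-2.12, 2.29], [-1.49, 1.47], [-3.14, 3.14]. Speed limits (rad/s): [2.79, 2.79, 3.14, 3.14, 3.14, 3.14].

### API

Orientations are given as [roll, pitch, yaw] about the fixed x, y, z axes, in that order (R = Rz(yaw) Ry(pitch) Rx(roll)).
In Python, from plant import robot gives the robot as it stands.
- The arm moves only by the shell command python3 -m pendant 'ROWS' [FORCE]. ROWS is a JSON object of lists of equal length, an entry for each row: "linear": the shift along the tool's x, y, z in m, a list of three; "delta_rot": the turn, a rotation vector about the tool's x, y, z in rad, a list of three; "grip": the opening in per cent of the stroke, from 0 (shut) to 100 (fully open). A call has 1 to 12 rows; each row is the pose to reach, as a shift and turn from the pose measured when the call began, along the tool's axes at that moment; what a row does not reach only later rows make up. A row lasts 1/8 s, in which the tool goes at most 62.5 mm and 10.7 degrees, less where a joint would pass 70% of its speed; a pose out of reach is approached as far as the arm can. A call with a gripper value outside its range is refused whole. The fingers move at their own pace and stop on an object; FORCE is the grip in N (left out, the last holds). Time passes only in rows, so rows that repeat a pose let the fingers close. It gives the time, the measured TCP pose, the force and the opening at its end, in the units of the state.
- robot.observe(): the state, without advancing time (a new reading comes with each control period).
- robot.grab_frame(name): name is "scene" or "top"; returns a dict with "img" (480x640x3 uint8, red, green, blue), "z_map" (480x640 float32, m along the optical axis (not along the pixel's ray), 0 where there is no reading), "intrinsics" (3x3 intrinsics, pixels), "T" (4x4, takes a point from camera to world coordinates). Camera axes: x right, y down, z forward; pixel columns grow to the right and rows downward; lengths in m; the calibration is good to about 2 mm. A picture is of the moment at which its call begins.
- robot.finish_job(): hands the job in, once; it reports no verdict.
The state is a dict: "time_s": time; "qpos": joint angles; "qd": joint speeds; "joint_torque": joint torques, N m; "eef_pos": TCP position; "tool_rot": TCP orientation; "wrist_force": force on the tool from outside, world axes, zero at the start; "torque": the same for the moment, N m; "opening": opening from 0.0 (shut) to 1.0 (fully open).
Only numpy, scipy, OpenCV 4.12 (cv2) and the standard library are available. Lean on these libraries where they do the work, as an engineer would, in place of code of your own. Each camera call takes 0.05 s, during which the arm holds its last target.

## Working session

There is one attempt and no reset: what is moved stays moved. The work goes in short steps, Python scripts to look and compute and a shell command to move; the robot and the scene stay as the last step left them, time stands still between calls to the robot, and variables do not carry over. Pictures are saved under pics/ and viewed, and the job is handed in when it is done.

```bash
mkdir -p pics; ls; python3 - <<'E'
from plant import robot
import cv2,numpy as np
s=robot.observe()
for k,v in s.items(): print(k,np.round(v,3))
for n in("scene","top"):
    f=robot.grab_frame(n); cv2.imwrite(f"pics/{n}0.png",f["img"][:,:,::-1]); np.savez(f"{n}0.npz",**f)
    print(f["intrinsics"],f["T"].round(3))
E
```

```text
pics
time_s 0.0
qpos [ 1.081  0.049  0.098  1.622 -0.     1.443]
qd [ 0.002 -0.001 -0.    -0.001  0.002  0.001]
joint_torque [ 0.0000e+00 -3.3878e+01  3.2001e+01  2.0000e-02 -0.0000e+00  0.0000e+00]
eef_pos [0.186 0.49  0.23 ]
tool_rot [-3.141e+00  2.000e-03  1.209e+00]
wrist_force [ 0.746 -0.148 -0.288]
torque [-0.006  0.005  0.008]
opening 0.999
[[467.29497886   0.         326.14158725]
 [  0.         467.29497886 233.21259434]
 [  0.           0.           1.        ]] [[ 0.552 -0.432  0.713 -0.09 ]
 [-0.834 -0.262  0.486 -0.484]
 [-0.023 -0.863 -0.505  0.511]
 [ 0.     0.     0.     1.   ]]
[[472.05620924   0.         319.20336717]
 [  0.         472.05620924 237.4637842 ]
 [  0.           0.           1.        ]] [[-2.50e-02 -9.92e-01  1.27e-01  4.11e-01]
 [-1.00e+00  2.50e-02 -2.00e-03 -8.70e-02]
 [-1.00e-03 -1.27e-01 -9.92e-01  1.07e+00]
 [ 0.00e+00  0.00e+00  0.00e+00  1.00e+00]]
```

View pics/scene0.png

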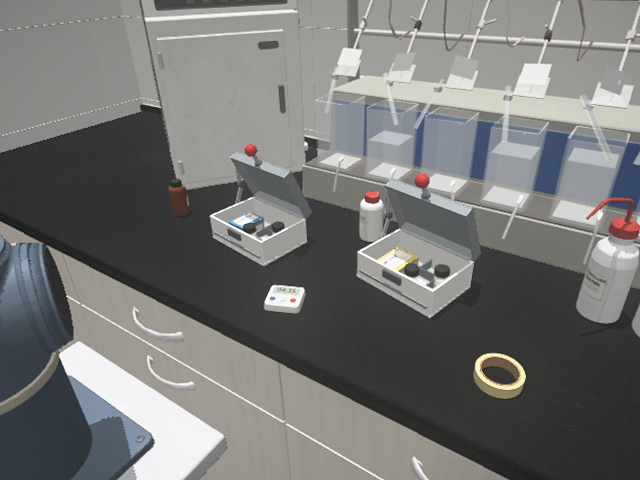

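View pics/top0.png

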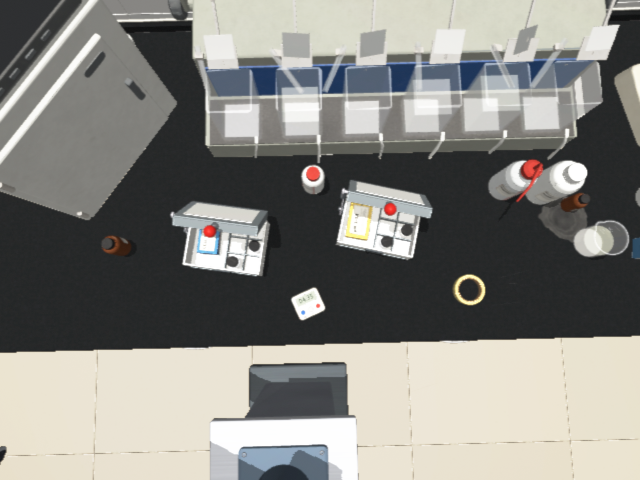

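The yellow-carton case is on the right, with its knob at scene (422,181) and top (390,210). The blue-carton case is on the left, with its knob at scene (251,150) and top (210,231). A bottle's red cap at top (313,178) could be mistaken for a knob. Next I measure the positions.

```bash
cat > h.py <<'E'
import numpy as np,cv2
def ray(f,u,v):
    K=f["intrinsics"];T=f["T"]
    d=T[:3,:3]@np.linalg.solve(K,[u,v,1.]); return T[:3,3],d
def pix(f,u,v,depth):
    o,d=ray(f,u,v); return o+d*depth
def plane(f,u,v,z):
    o,d=ray(f,u,v); return o+d*(z-o[2])/d[2]
def tri(r1,r2):
    A=np.stack([r1[1],-r2[1]],1); t=np.linalg.lstsq(A,r2[0]-r1[0],rcond=None)[0]
    a=r1[0]+r1[1]*t[0]; b=r2[0]+r2[1]*t[1]; return (a+b)/2,np.linalg.norm(a-b)
def reds(f,amin=40):
    h=cv2.cvtColor(f["img"],cv2.COLOR_RGB2HSV)
    m=(((h[...,0]<6)|(h[...,0]>174))&(h[...,1]>170)&(h[...,2]>70)).astype(np.uint8)
    c,_=cv2.findContours(m,cv2.RETR_EXTERNAL,cv2.CHAIN_APPROX_NONE)
    return [(*cv2.minEnclosingCircle(x)[0],cv2.minEnclosingCircle(x)[1]) for x in c if cv2.contourArea(x)>amin]
E
python3 - <<'E'
from h import *
S=np.load("scene0.npz");T=np.load("top0.npz")
def near(L,p): return min(L,key=lambda c:np.hypot(c[0]-p[0],c[1]-p[1]))
for n,a,b in(("yellow",(422,181),(390,210)),("blue",(251,150),(210,231))):
    s=near(reds(S),a);t=near(reds(T),b);print(n,np.round(s,1),np.round(t,1),tri(ray(S,*s[:2]),ray(T,*t[:2])))
    for f,c in((S,s),(T,t)):
        d=f["z_map"][int(c[1]),int(c[0])]; print(pix(f,c[0],c[1],d+.011))
# point cloud of top view around yellow case
z=T["z_map"];K=T["intrinsics"];v,u=np.mgrid[:480,:640]
P=np.stack([(u-K[0,2])/K[0,0]*z,(v-K[1,2])/K[1,1]*z,z],-1)@T["T"][:3,:3].T+T["T"][:3,3]
w=(P[...,2]>.049)&(P[...,2]<.061)&(z>0)
for n,(x0,x1,y0,y1) in(("y",(330,435,180,262)),("b",(170,275,200,280))):
    m=np.zeros_like(w);m[y0:y1,x0:x1]=w[y0:y1,x0:x1]
    q=P[m][:,:2].astype(np.float32);r=cv2.minAreaRect(q);print(n,len(q),r,cv2.boxPoints(r).round(3).tolist())
cv2.imwrite("pics/top_crop.png",cv2.resize(T["img"][150:300,150:450,::-1],None,fx=2.6,fy=2.6,interpolation=cv2.INTER_CUBIC))
cv2.imwrite("pics/sc_crop.png",cv2.resize(S["img"][120:330,200:500,::-1],None,fx=2.6,fy=2.6,interpolation=cv2.INTER_CUBIC))
E
```

```text
Traceback (most recent call last):
ValueError: min() iterable argument is empty
```

```bash
python3 - <<'E'
import plant,inspect
from plant import robot
print([x for x in dir(robot) if not x.startswith('_')])
E
```

```text
['MotionError', 'finish_job', 'grab_frame', 'observe']
```

```bash
sed -i 's/h\[...,0\]<6)|(h\[...,0\]>174))&(h\[...,1\]>170)/h[...,0]<8)|(h[...,0]>172))\&(h[...,1]>150)/; s/contourArea(x)>amin/contourArea(x)>amin/' h.py
python3 - <<'E'
from h import *
S=dict(np.load("scene0.npz"));T=dict(np.load("top0.npz"))
print(S["img"][181,422],S["img"].dtype,S["z_map"][181,422],T["img"][210,390],len(reds(S)),len(reds(T)))
def near(L,p): return min(L,key=lambda c:np.hypot(c[0]-p[0],c[1]-p[1]))
for n,a,b in(("yellow",(422,181),(390,210)),("blue",(251,150),(210,231))):
    s=near(reds(S),a);t=near(reds(T),b);print(n,np.round(s,1),np.round(t,1),tri(ray(S,*s[:2]),ray(T,*t[:2])))
    for f,c in((S,s),(T,t)):
        d=f["z_map"][int(c[1]),int(c[0])]; print(pix(f,c[0],c[1],d+.011))
z=T["z_map"];K=T["intrinsics"];v,u=np.mgrid[:480,:640]
P=np.stack([(u-K[0,2])/K[0,0]*z,(v-K[1,2])/K[1,1]*z,z],-1)@T["T"][:3,:3].T+T["T"][:3,3]
w=(P[...,2]>.049)&(P[...,2]<.061)&(z>0)
for n,(x0,x1,y0,y1) in(("y",(330,435,180,262)),("b",(170,275,200,280))):
    m=np.zeros_like(w);m[y0:y1,x0:x1]=w[y0:y1,x0:x1]
    q=P[m][:,:2].astype(np.float32);r=cv2.minAreaRect(q);print(n,len(q),r,cv2.boxPoints(r).round(3).tolist())
cv2.imwrite("pics/top_crop.png",cv2.resize(T["img"][150:300,150:450,::-1],None,fx=2.6,fy=2.6,interpolation=cv2.INTER_CUBIC))
cv2.imwrite("pics/sc_crop.png",cv2.resize(S["img"][120:330,200:500,::-1],None,fx=2.6,fy=2.6,interpolation=cv2.INTER_CUBIC))
E
```

```text
[178  70  69] uint8 0.74449563 [250  68  60] 4 4
yellow [421.6 180.    6.7] [389.8 208.6   5.8] (array([ 0.57317984, -0.22219187,  0.19898278]), np.float64(0.0005483625445315178))
[ 0.57119586 -0.22268896  0.19979879]
[ 0.57324843 -0.22238534  0.19932939]
blue [250.  149.    5.4] [209.4 231.    5.9] (array([0.53882864, 0.11559701, 0.2007016 ]), np.float64(0.001160636952996897))
[0.53775819 0.11537524 0.20108029]
[0.53901835 0.11485567 0.20200343]
y 451 ((0.5613598227500916, -0.2149251252412796), (0.18024180829524994, 0.10724786669015884), 74.27067565917969) [[0.48500001430511475, -0.28700000047683716], [0.5889999866485596, -0.3160000145435333], [0.6370000243186951, -0.14300000667572021], [0.5339999794960022, -0.11400000005960464]]
b 496 ((0.5354516506195068, 0.11844339966773987), (0.17958632111549377, 0.12649445235729218), 84.44054412841797) [[0.46399998664855957, 0.03500000014901161], [0.5899999737739563, 0.023000000044703484], [0.6069999933242798, 0.20200000703334808], [0.48100000619888306, 0.21400000154972076]]
```

View pics/top_crop.png

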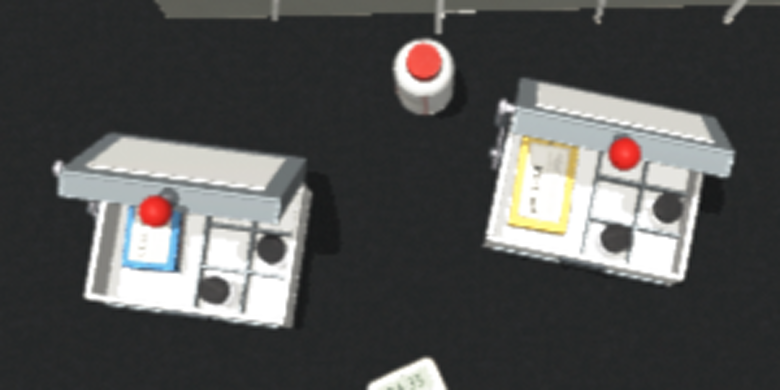

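View pics/sc_crop.png

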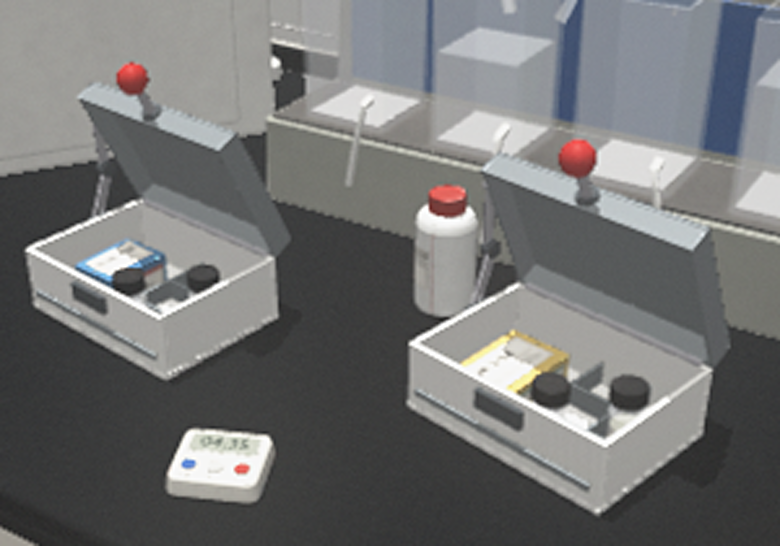

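```bash
python3 - <<'E'
from h import *
T=dict(np.load("top0.npz"));S=dict(np.load("scene0.npz"))
a=plane(T,337.3,243.8,.055);b=plane(T,410.8,258.5,.055)
# scene crop corners
c=plane(S,200+411/2.6,120+346/2.6,.055);d=plane(S,200+600/2.6,120+443/2.6,.055);e=plane(S,200+712/2.6,120+368/2.6,.055)
for n,p,q in(("top front",a,b),("scene front",c,d)):
    v=p-q; print(n,p.round(4),q.round(4),np.linalg.norm(v),np.degrees(np.arctan2(-v[0],v[1])),((p+q)/2).round(4))
v=e-d;print("side",e,np.linalg.norm(v),np.degrees(np.arctan2(v[1],v[0])))
E
```

```text
top front [ 0.5258 -0.1279  0.055 ] [ 0.4899 -0.2854  0.055 ] 0.1614644778801195 -12.837954034504138 [ 0.5078 -0.2067  0.055 ]
scene front [ 0.5243 -0.1333  0.055 ] [ 0.49  -0.286  0.055] 0.15654456737420525 -12.660261820392344 [ 0.5072 -0.2096  0.055 ]
side [ 0.60516162 -0.31705186  0.055     ] 0.11924006107856017 -15.096256000518816
```

```bash
cat >> h.py <<'E'
from scipy.spatial.transform import Rotation as Ro
def delta(s,p,yaw=None):
    """tool-frame shift to world p and turn to tool-down with jaw x at yaw"""
    R=Ro.from_euler("xyz",s["tool_rot"])
    d=R.inv().apply(np.array(p)-s["eef_pos"])
    if yaw is None: return d.round(4)
    return d.round(4),(R.inv()*Ro.from_euler("xyz",[np.pi,0,yaw])).as_rotvec().round(4)
E
python3 - <<'E'
from h import *
from plant import robot
s=robot.observe(); y=np.radians(76.7)
for p in([.186,.491,.27],[.38,.134,.28],[.573,-.222,.275]): print(delta(s,p,y))
E
```

```text
(array([ 0.0005,  0.0002, -0.0398]), array([-0.0004,  0.0021, -0.1297]))
(array([-0.2647,  0.308 , -0.0493]), array([-0.0004,  0.0021, -0.1297]))
(array([-0.5293,  0.6145, -0.0438]), array([-0.0004,  0.0021, -0.1297]))
```

```bash
python3 -m pendant '{"linear":[[0,0,-0.045],[-0.03,0.035,-0.05],[-0.065,0.076,-0.05],[-0.1,0.116,-0.05],[-0.135,0.157,-0.05],[-0.17,0.197,-0.05],[-0.205,0.238,-0.05],[-0.24,0.279,-0.05],[-0.275,0.319,-0.05],[-0.31,0.36,-0.05],[-0.345,0.4,-0.05],[-0.37,0.43,-0.05]],"delta_rot":[[0,0,-0.02],[0,0,-0.04],[0,0,-0.06],[0,0,-0.08],[0,0,-0.1],[0,0,-0.13],[0,0,-0.13],[0,0,-0.13],[0,0,-0.13],[0,0,-0.13],[0,0,-0.13],[0,0,-0.13]],"grip":[100,100,100,100,100,100,100,100,100,100,100,100]}' 
python3 - <<'E'
from h import *
from plant import robot
s=robot.observe(); y=np.radians(76.7);print(s["time_s"],s["eef_pos"],s["qpos"])
for p in([.573,-.222,.27],[.573,-.222,.178]): print(delta(s,p,y))
E
```

```text
time_s: 1.6
eef_pos: [0.4572, -0.0097, 0.2802]
tool_rot: [-3.14, 0.002, 1.337]
wrist_force: [-0.1, 1.0, 0.0]
opening: 0.999
1.6 [ 0.45722906 -0.0097359   0.28017344] [-0.16664826 -0.10669471  0.04599783  1.72520912 -0.00208305  0.06699383]
(array([-0.1797,  0.1618,  0.0103]), array([-0.0016,  0.0022, -0.0015]))
(array([-0.1795,  0.1619,  0.1023]), array([-0.0016,  0.0022, -0.0015]))
```

```bash
python3 -m pendant '{"linear":[[-0.03,0.027,0.002],[-0.07,0.063,0.004],[-0.11,0.1,0.006],[-0.145,0.131,0.01],[-0.17,0.153,0.01],[-0.18,0.162,0.01],[-0.18,0.162,0.01],[-0.18,0.162,0.01]],"delta_rot":[[0,0,0],[0,0,0],[0,0,0],[0,0,0],[0,0,0],[0,0,0],[0,0,0],[0,0,0]],"grip":[100,100,100,100,100,100,100,100]}' 
python3 - <<'E'
from h import *
from plant import robot
for n in("scene","top"):
    f=robot.grab_frame(n); cv2.imwrite(f"pics/{n}1.png",f["img"][:,:,::-1]); print(n,[np.round(c,1).tolist() for c in reds(f)])
s=robot.observe(); y=np.radians(76.7);print(s["time_s"],s["eef_pos"],s["qpos"],s["tool_rot"])
for p in([.573,-.2222,.2],[.573,-.2222,.178]): print(delta(s,p,y))
E
```

```text
time_s: 2.6
eef_pos: [0.5729, -0.2211, 0.2708]
tool_rot: [-3.14, 0.002, 1.338]
wrist_force: [-0.5, -0.6, -0.3]
opening: 0.998
scene [[422.0, 179.5, 6.5], [250.0, 149.0, 5.4]]
top [[209.4, 231.0, 5.9], [312.3, 173.5, 6.6], [526.9, 180.9, 22.8]]
2.7 [ 0.57294192 -0.22107886  0.27106469] [-0.47622524  0.30758501  0.47426344  1.73791153 -0.00230683 -0.24402626] [-3.14061146e+00  2.13295797e-03  1.33859890e+00]
(array([-0.0009,  0.0004,  0.0711]), array([-0.001 ,  0.0021, -0.0001]))
(array([-0.0009,  0.0004,  0.0931]), array([-0.001 ,  0.0021, -0.0001]))
```

View pics/scene1.png

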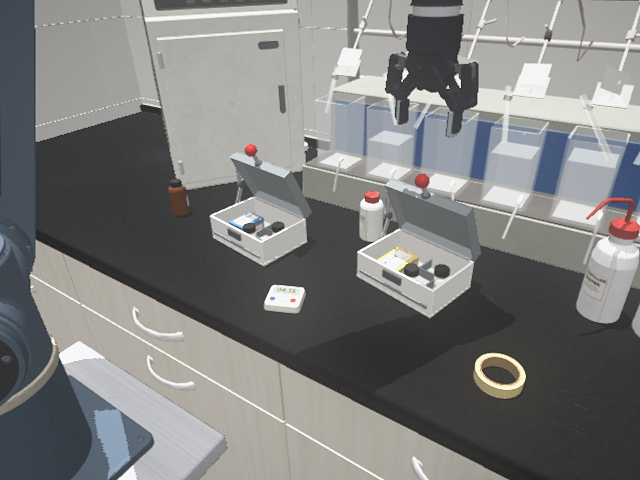

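The gripper, at (432,90), is centred above the knob at (422,181) with its fingers either side. Now I descend.

```bash
python3 -m pendant '{"linear":[[-0.001,0,0.03],[-0.001,0,0.06],[-0.001,0,0.08],[-0.001,0,0.092],[-0.001,0,0.092],[-0.001,0,0.092]],"delta_rot":[[0,0,0],[0,0,0],[0,0,0],[0,0,0],[0,0,0],[0,0,0]],"grip":[100,100,100,100,100,100]}' 
python3 - <<'E'
from h import *
from plant import robot
f=robot.grab_frame("scene"); cv2.imwrite("pics/scene2.png",cv2.resize(f["img"][60:270,300:560,::-1],None,fx=2.8,fy=2.8))
E
```

```text
time_s: 3.45
eef_pos: [0.5731, -0.2223, 0.1805]
tool_rot: [3.14, 0.003, 1.339]
wrist_force: [-0.9, -0.8, 0.6]
opening: 1.001
```

View pics/scene2.png

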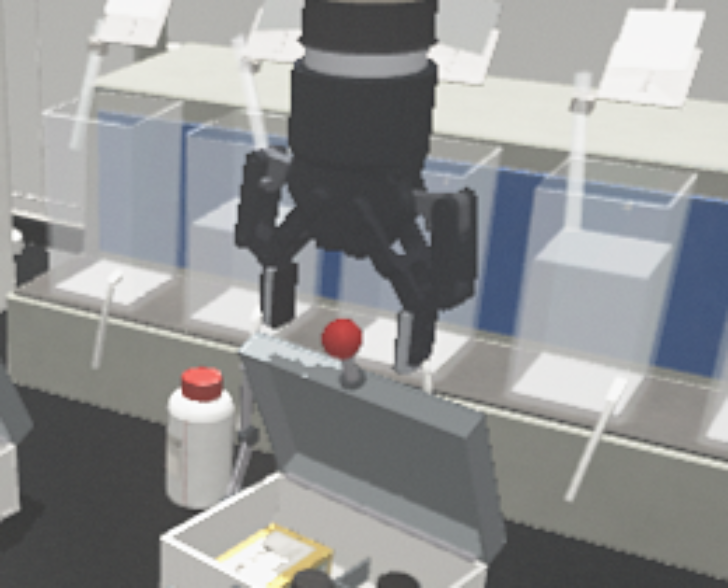

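The ball, at (342,340) in the crop, sits between the pads. I close on it.

```bash
python3 -m pendant '{"linear":[[0,0,0.002],[0,0,0.002],[0,0,0.002],[0,0,0.002],[0,0,0.002],[0,0,0.002],[0,0,0.002],[0,0,0.002]],"delta_rot":[[0,0,0],[0,0,0],[0,0,0],[0,0,0],[0,0,0],[0,0,0],[0,0,0],[0,0,0]],"grip":[60,30,10,0,0,0,0,0]}' 40
python3 - <<'E'
from h import *
from plant import robot
f=robot.grab_frame("scene"); cv2.imwrite("pics/scene3.png",cv2.resize(f["img"][60:270,300:560,::-1],None,fx=2.8,fy=2.8))
E
```

```text
time_s: 4.5
eef_pos: [0.5731, -0.2234, 0.179]
tool_rot: [3.14, 0.005, 1.338]
wrist_force: [-1.7, -4.6, 2.7]
opening: 0.259
```

View pics/scene3.png

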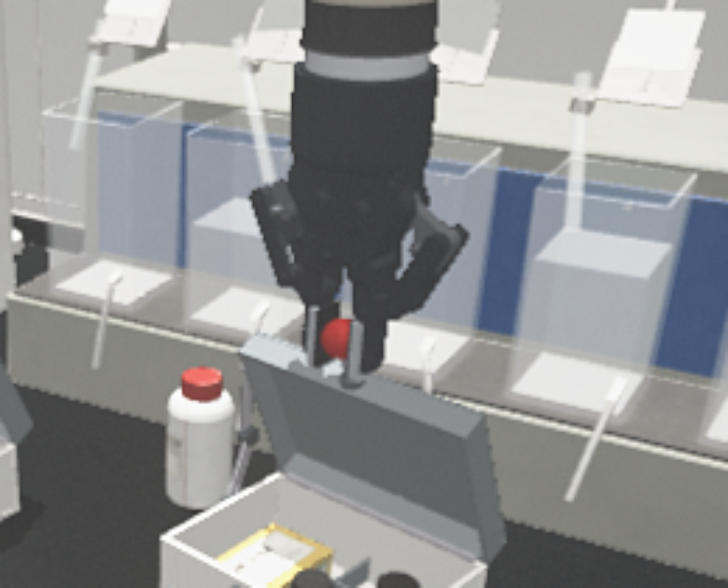

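```bash
python3 - <<'E'
import numpy as np
b=lambda t:np.array([-.155*np.cos(t)+.01*np.sin(t),.155*np.sin(t)+.01*np.cos(t)])
for t in np.r_[1.13,1.16,1.19,1.22,1.25,1.28]:
    d=b(t)-b(1.13);print(round(t,2),"y %.4f z %.4f"%(d[0],-d[1]))
E
```

```text
1.13 y 0.0000 z -0.0000
1.16 y 0.0044 z -0.0016
1.19 y 0.0088 z -0.0032
1.22 y 0.0132 z -0.0045
1.25 y 0.0177 z -0.0058
1.28 y 0.0222 z -0.0069
```

```bash
python3 -m pendant '{"linear":[[0.001,0.004,-0.001],[0.001,0.009,-0.003],[0.001,0.013,-0.0045],[0.001,0.018,-0.006],[0.001,0.022,-0.007],[0.001,0.024,-0.0075],[0.001,0.024,-0.0075],[0.001,0.024,-0.0075]],"delta_rot":[[0,0,0],[0,0,0],[0,0,0],[0,0,0],[0,0,0],[0,0,0],[0,0,0],[0,0,0]],"grip":[0,0,0,0,0,0,0,0]}' 40
python3 - <<'E'
from h import *
from plant import robot
f=robot.grab_frame("scene"); cv2.imwrite("pics/scene4.png",cv2.resize(f["img"][60:270,300:560,::-1],None,fx=2.8,fy=2.8))
s=robot.observe();print(s["eef_pos"],s["wrist_force"],s["torque"])
E
```

```text
time_s: 5.55
eef_pos: [0.5958, -0.2289, 0.1861]
tool_rot: [3.142, 0.006, 1.338]
wrist_force: [-2.5, -5.4, 0.8]
opening: 0.25
[ 0.59580944 -0.22883074  0.18607361] [-2.44254172 -5.68966232  0.96742172] [-1.03780232  0.67218347  0.02890483]
```

View pics/scene4.png

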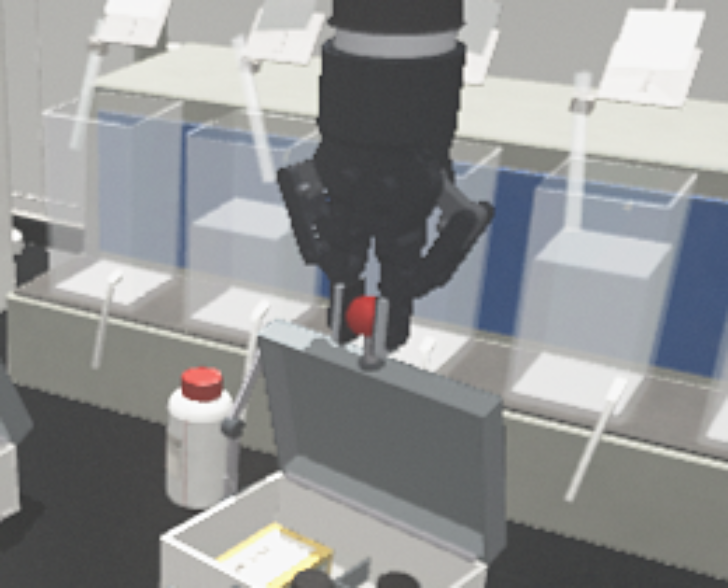

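```bash
python3 - <<'E'
import numpy as np
b=lambda t:np.array([-.155*np.cos(t)+.01*np.sin(t),.155*np.sin(t)+.01*np.cos(t)])
for t in 1.285-.06*np.arange(0,13):
    d=b(t)-b(1.285);print(round(t,3),"y %.4f z %.4f"%(d[0],-d[1]))
E
```

```text
1.285 y 0.0000 z -0.0000
1.225 y -0.0090 z 0.0023
1.165 y -0.0179 z 0.0052
1.105 y -0.0266 z 0.0086
1.045 y -0.0350 z 0.0124
0.985 y -0.0433 z 0.0168
0.925 y -0.0512 z 0.0217
0.865 y -0.0588 z 0.0271
0.805 y -0.0661 z 0.0329
0.745 y -0.0731 z 0.0391
0.685 y -0.0796 z 0.0457
0.625 y -0.0857 z 0.0527
0.565 y -0.0915 z 0.0601
```

```bash
python3 -m pendant '{"linear":[[0,-0.009,0.0025],[0,-0.018,0.005],[0,-0.0265,0.0085],[0,-0.035,0.0125],[0,-0.0435,0.017],[0,-0.051,0.0215],[0,-0.051,0.0215]],"delta_rot":[[0,0,0],[0,0,0],[0,0,0],[0,0,0],[0,0,0],[0,0,0],[0,0,0]],"grip":[0,0,0,0,0,0,0]}' 40
python3 - <<'E'
from h import *
from plant import robot
f=robot.grab_frame("scene"); cv2.imwrite("pics/scene5.png",cv2.resize(f["img"][60:270,300:560,::-1],None,fx=2.8,fy=2.8))
s=robot.observe();print(s["eef_pos"],s["wrist_force"],s["torque"])
E
```

```text
time_s: 6.48
eef_pos: [0.545, -0.2168, 0.164]
tool_rot: [-3.14, 0.006, 1.338]
wrist_force: [-2.2, -3.1, 2.2]
opening: 0.253
[ 0.54559853 -0.21692161  0.16437971] [-1.56750069 -1.86251699  2.43664446] [-0.60951369  0.26330608  0.06166515]
```

View pics/scene5.png

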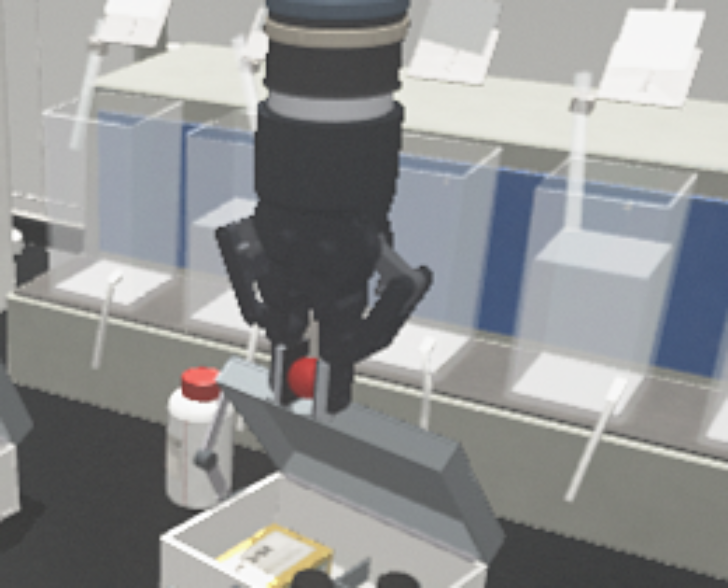

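The brace knee is folded at (206,458) in the crop. The lid is now below its old lock angle and the ball is still held. I continue down the arc.

```bash
python3 - <<'E'
import numpy as np
b=lambda t:np.array([-.155*np.cos(t)+.01*np.sin(t),.155*np.sin(t)+.01*np.cos(t)])
for t in np.r_[.925-.06*np.arange(0,16),0]:
    d=b(t)-b(.925);print(round(t,3),"y %.4f z %.4f"%(d[0],-d[1]))
E
```

```text
0.925 y 0.0000 z -0.0000
0.865 y -0.0076 z 0.0053
0.805 y -0.0149 z 0.0111
0.745 y -0.0219 z 0.0174
0.685 y -0.0284 z 0.0240
0.625 y -0.0346 z 0.0310
0.565 y -0.0403 z 0.0384
0.505 y -0.0455 z 0.0461
0.445 y -0.0503 z 0.0541
0.385 y -0.0546 z 0.0623
0.325 y -0.0584 z 0.0708
0.265 y -0.0617 z 0.0796
0.205 y -0.0644 z 0.0885
0.145 y -0.0666 z 0.0975
0.085 y -0.0683 z 0.1067
0.025 y -0.0694 z 0.1159
0.0 y -0.0697 z 0.1198
```

```bash
python3 -m pendant '{"linear":[[0,-0.0075,0.0055],[0,-0.015,0.011],[0,-0.022,0.0175],[0,-0.0285,0.024],[0,-0.0345,0.031],[0,-0.0405,0.0385],[0,-0.0455,0.046],[0,-0.0505,0.054],[0,-0.0545,0.0625],[0,-0.0585,0.071],[0,-0.0615,0.0795],[0,-0.0615,0.0795]],"delta_rot":[[0,0,0],[0,0,0],[0,0,0],[0,0,0],[0,0,0],[0,0,0],[0,0,0],[0,0,0],[0,0,0],[0,0,0],[0,0,0],[0,0,0]],"grip":[0,0,0,0,0,0,0,0,0,0,0,0]}' 40
python3 - <<'E'
from h import *
from plant import robot
f=robot.grab_frame("scene"); cv2.imwrite("pics/scene6.png",cv2.resize(f["img"][100:310,300:560,::-1],None,fx=2.8,fy=2.8))
s=robot.observe();print(s["eef_pos"],s["wrist_force"],s["torque"])
E
```

```text
time_s: 8.02
eef_pos: [0.4851, -0.2026, 0.0838]
tool_rot: [-3.14, 0.005, 1.338]
wrist_force: [-0.4, 0.3, 0.1]
opening: 0.254
[ 0.48529449 -0.20261932  0.08437502] [-1.50515249  0.05383812  0.06679381] [0.06606446 0.10530448 0.02129663]
```

View pics/scene6.png

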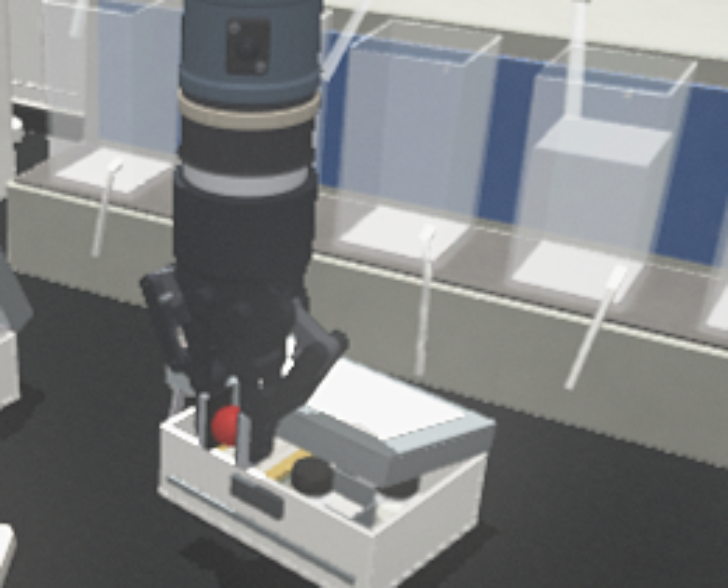

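The lid is at about 0.26 rad and still held. The last part of the arc follows, with a slight press at the end.

```bash
python3 -m pendant '{"linear":[[0,-0.0025,0.008],[0,-0.005,0.017],[0,-0.0065,0.025],[0,-0.0075,0.032],[0,-0.008,0.037],[0,-0.008,0.040],[0,-0.008,0.042],[0,-0.008,0.042]],"delta_rot":[[0,0,0],[0,0,0],[0,0,0],[0,0,0],[0,0,0],[0,0,0],[0,0,0],[0,0,0]],"grip":[0,0,0,0,0,0,0,0]}' 40
python3 - <<'E'
from h import *
from plant import robot
f=robot.grab_frame("scene"); cv2.imwrite("pics/scene7.png",cv2.resize(f["img"][100:310,300:560,::-1],None,fx=2.8,fy=2.8))
s=robot.observe();print(s["eef_pos"],s["wrist_force"],s["torque"])
E
```

```text
time_s: 9.07
eef_pos: [0.4774, -0.2008, 0.0454]
tool_rot: [-3.14, 0.005, 1.338]
wrist_force: [-4.1, 3.3, 12.0]
opening: 0.251
[ 0.47742823 -0.20076443  0.04535105] [-5.11196272  4.4428164  12.08520095] [ 0.78259377  0.91459875 -0.01488126]
```

View pics/scene7.png

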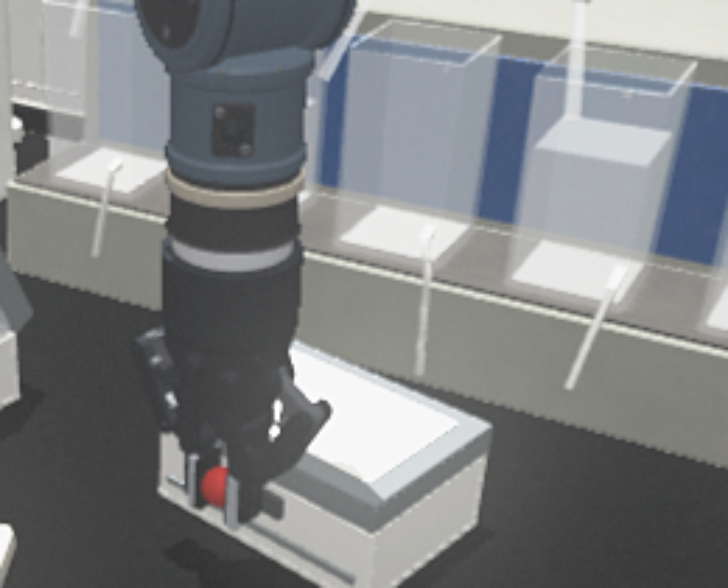

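The lid is flat on the base and pushes back with 12 N. I open the gripper and pull straight up.

```bash
python3 -m pendant '{"linear":[[0,0,0.001],[0,0,0.001],[0,0,0.001],[0,0,0.001],[0,0,0.001],[0,0,0.001],[0,0,-0.02],[0,0,-0.05],[0,0,-0.09],[0,0,-0.13],[0,0,-0.16],[0,0,-0.16]],"delta_rot":[[0,0,0],[0,0,0],[0,0,0],[0,0,0],[0,0,0],[0,0,0],[0,0,0],[0,0,0],[0,0,0],[0,0,0],[0,0,0],[0,0,0]],"grip":[30,60,100,100,100,100,100,100,100,100,100,100]}' 20
python3 - <<'E'
from h import *
from plant import robot
S=robot.grab_frame("scene"); cv2.imwrite("pics/scene8.png",S["img"][:,:,::-1]);T=robot.grab_frame("top")
for f in(S,T):
  print([np.round(c,1).tolist() for c in reds(f,20)])
for c in reds(S,20):print(pix(S,c[0],c[1],S["z_map"][int(c[1]),int(c[0])]+.011).round(4))
s=robot.observe();print(s["time_s"],s["eef_pos"],s["wrist_force"])
E
```

```text
time_s: 10.62
eef_pos: [0.4795, -0.201, 0.2087]
tool_rot: [3.136, 0.007, 1.338]
wrist_force: [0.2, 0.7, -0.2]
opening: 1.001
[[250.0, 149.0, 5.4]]
[[209.4, 231.0, 5.9], [312.3, 173.5, 6.6], [526.9, 180.9, 22.8]]
[0.5396 0.1172 0.2001]
10.725 [ 0.47781824 -0.20002718  0.20496889] [ 0.19490676  0.89514587 -1.0919566 ]
```

View pics/scene8.png

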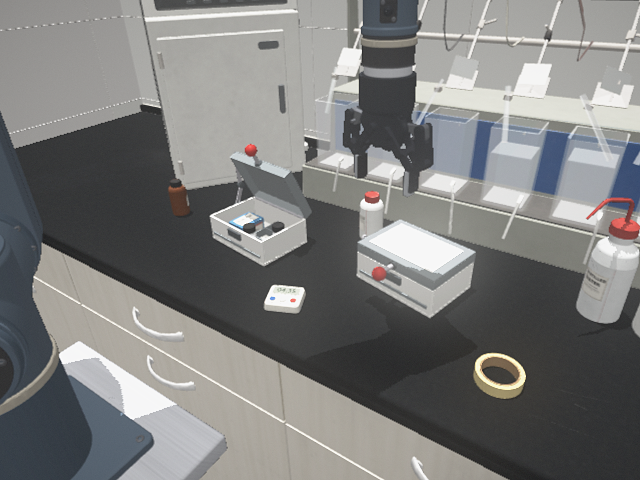

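The picture shows the yellow-carton case shut, with its knob at (379,273), and the gripper clear. The blue case is unmoved, its knob still at (250,149). I check the knob's height, then hand in.

```bash
python3 - <<'E'
from h import *
from plant import robot
S=robot.grab_frame("scene")
i=S["img"][255:290,362:396].astype(int); m=(i[...,0]>90)&(i[...,0]>2*i[...,1]); v,u=np.nonzero(m); u=u.mean()+362;v=v.mean()+255
print(u,v,m.sum(),pix(S,u,v,S["z_map"][int(v),int(u)]+.011).round(4))
s=robot.observe();print(s["time_s"],s["qd"].round(3),s["wrist_force"].round(2))
robot.finish_job()
E
```

```text
377.758064516129 270.6290322580645 62 [ 0.4783 -0.1971  0.0675]
10.775 [-0.001  0.008 -0.021  0.001 -0.     0.001] [-0.42  0.6  -0.02]
the job is handed in; nothing more can be done
```

I shut the yellow-carton case and handed the job in at 10.8 s; no verdict is reported. I took its lid by the red knob and lifted it to about 1.28 rad, where the picture showed the brace knee folded. Then I lowered it along its arc at roughly 0.5 rad/s, pressed it closed with 12 N, opened the gripper and pulled straight up.

**Yellow-carton case:** the last picture shows the lid flat on the base. The knob measured 67 mm above the bench, against 65 mm when fully shut. That 2 mm gap is within the calibration error and well inside the 8 mm limit. The knob measurement used only the 62 pixels that passed a looser mask, because the usual red mask missed the shaded ball.

**Blue-carton case:** its knob is in the same pixels as at the start in both cameras, so it has not moved.

**Robot:** the gripper is clear of everything, with wrist force around 0.7 N, which is at the noise level.

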